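# Sweep the spilled clothes pegs into the peg tray

## Robot

A 7-joint arm with a two-finger parallel gripper is mounted at the origin on the work surface. World frame = base frame: x ahead of the robot, y to its left, z up, the work surface at z = 0. Lengths are in mm, angles in rad, forces in N, time in s.
With the tool pointing down it reaches from about 400 to 850 mm from the base axis. Payload 4.5 kg.
Tool frame: the origin (TCP) lies between the finger pads; the fingertips stand 25 mm ahead of it and the grasp point (between the pads) lies 6 mm ahead of it; z points along the fingers, y is the direction in which the jaws open and shut (so a half turn about z gives the same grasp; the last joint's range is limited). The gripper opens to 88 mm and grips with 3 to 60 N. Pads are 18 mm wide; open, the fingers measure 123 mm over their backs; the gripper's body (75 mm by 187 mm) begins 45 mm behind the grasp point.
Start: joints at [1.328, 0.689, -0.195, 1.565, 0.157, 0.902, -0.215], TCP at [170.827, -601.223, 263.743] pointing down, gripper open.
Joint ranges: [-3.01, 3.01], [-0.46, 2.08], [-1.47, 1.51], [0.13, 2.56], [-1, 4.14], [0.04, 2.09], [-2.66, 2.66]. Speed limits (rad/s): [2.57, 2.57, 3.14, 3.14, 3.14, 3.14, 3.14].

## Interface

Orientations are given as a unit quaternion [w, x, y, z].
In Python, from workcell import get_state, grab_frame, camera_params, job_done gives the robot as it stands.
- The arm moves only by the tool move_arm, never from a script. Its argument "commands" is a list of rows, each a list of 3 entries, a list of its own where there are three numbers: the shift along the world's x, y, z in units of 30 mm (1.0 is 30 mm), then the turn, a rotation vector about the world's x, y, z in units of 5 degrees (1.0 is 5 degrees), then the opening, from 0 (shut) to 1 (fully open). A call has 1 to 5 rows; each row is the pose to reach, as a shift and turn from the pose commanded when the call began; what a row does not reach only later rows make up. A row lasts 1/12 s, in which the tool goes at most 41.7 mm and 7.16 degrees, less where a joint would pass 70% of its speed; a pose out of reach is approached as far as the arm can. A call with a gripper value outside its range is refused whole. The fingers move at their own pace and stop on an object; "force" is the grip in N (left out, the last holds). Time passes only in rows, so rows that repeat a pose let the fingers close. It gives the time, the measured TCP pose, the force and the opening at its end, in the units of the state.
- get_state(): the state, without advancing time (a new reading comes with each control period).
- grab_frame(name): name is "scene" or "top"; returns the picture (480x640x3 uint8, red, green, blue); there is no depth.
- camera_params(name): a dict with "fx", "fy", "cx", "cy" (pixels), "k1" (the pictures are not rectified: a ray, as slopes to the right and down, at radius r is drawn at 1 + k1 r^2 times it, then the intrinsics apply), "rvec" (rotation vector, rad) and "tvec" (3), from world to camera coordinates, as OpenCV has them. Camera axes: x right, y down, z forward; pixel columns grow to the right and rows downward; lengths in mm; the calibration is good to about 2 mm. A picture is of the moment at which its call begins. camera_params takes no time and is no camera call.
- job_done(): hands the job in, once; it reports no verdict.
The state is a dict: "t": time; "joints": joint angles; "dq": joint speeds; "joint_torque": joint torques, N m; "position": TCP position; "tcp_rot": TCP orientation; "ft_force": force on the tool from outside, world axes, zero at the start; "torque": the same for the moment, N m; "width": opening from 0.0 (shut) to 1.0 (fully open).
Only numpy, scipy, OpenCV 4.12 (cv2) and the standard library are available. Lean on these libraries where they do the work, as an engineer would, in place of code of your own. Each camera call takes 0.05 s, during which the arm holds its last target.

## Task

Sweep the three wooden clothes pegs that lie scattered on the worktop through the open side of the three-sided oak tray, pushing them along the worktop with your fingertips, until every peg lies wholly inside the tray, behind its mouth. Do not pick any peg up: they stay down on the worktop all the way. Leave everything else where it stands.

Things in the scene. Friction and masses are not known exactly. Their poses are not given: they have to be found in the camera images.
- pen: Three-sided peg tray of dark oak screwed to the worktop: a low rail on three sides, no floor (the worktop is its floor), fourth side fully open. Rails 30 mm high, 10 mm thick. Inside 200 mm wide (its y, from -100 to +100 mm) and 130 mm deep (its x, from -65 mm at the open mouth to +65 mm at the back rail). Origin: centre of the inside, on the worktop (z = 0). The mouth faces its own -x, which points roughly to the robot's right (world -y), turned up to 0.3 rad either way.
- peg1: Wooden spring clothes peg lying on its side on the worktop, about 14 g, 80 mm long (its x), 16 mm wide (its y), 11 mm high. Origin: centre of its underside. It slides on the worktop and stays where it is left. Begins with its length within about 0.6 rad of world x; begins nearest the tray's mouth.
- peg1_tip (a point): Middle of the jaw end of peg1, at +40 mm along its x, 5.5 mm above its underside.
- peg1_tail (a point): Middle of the handle end of peg1, at -40 mm along its x, 5.5 mm above its underside.
- peg2: Wooden spring clothes peg lying on its side on the worktop, about 14 g, 80 mm long (its x), 16 mm wide (its y), 11 mm high. Origin: centre of its underside. It slides on the worktop and stays where it is left. Begins with its length within about 0.6 rad of world x; begins farther right of the tray than peg1, on the side nearer the robot.
- peg2_tip (a point): Middle of the jaw end of peg2, at +40 mm along its x, 5.5 mm above its underside.
- peg2_tail (a point): Middle of the handle end of peg2, at -40 mm along its x, 5.5 mm above its underside.
- peg3: Wooden spring clothes peg lying on its side on the worktop, about 14 g, 80 mm long (its x), 16 mm wide (its y), 11 mm high. Origin: centre of its underside. It slides on the worktop and stays where it is left. Begins with its length within about 0.6 rad of world x; begins farther right of the tray than peg1, on the side away from the robot.
- peg3_tip (a point): Middle of the jaw end of peg3, at +40 mm along its x, 5.5 mm above its underside.
- peg3_tail (a point): Middle of the handle end of peg3, at -40 mm along its x, 5.5 mm above its underside.
- tin: Flat round aluminium tin, 53 mm across, 24 mm high. Origin: centre of its underside. Loose, to be left alone. Stands in one of three places that are exchanged from start to start: in the middle between the pegs, right of the pegs, or beyond the pegs.
- knob: Black iron cabinet knob standing on its foot, 42 mm across, 43 mm high. Origin: centre of its underside. Loose, to be left alone. Stands in one of three places that are exchanged from start to start: in the middle between the pegs, right of the pegs, or beyond the pegs.
- scoop_cup: Small white plastic measuring cup, open at the top, 52 mm across, 45 mm high. Origin: centre of its underside. Loose, to be left alone. Stands in one of three places that are exchanged from start to start: in the middle between the pegs, right of the pegs, or beyond the pegs.
- bottle: White detergent bottle, 70 mm across, 200 mm high, far off on the right. Origin: centre of its underside. Loose, to be left alone.
- mug: White mug, 80 mm across, 90 mm high, on the left. Origin: centre of its underside. Loose, to be left alone.
- brush: Wooden brush lying down, on the right, well clear of the pegs. Loose, to be left alone.
- jar: Glass jar with brass lid, 72 mm across, 100 mm high, at the far left. Origin: centre of its underside. Loose, to be left alone.
There are look-alikes about, which are no part of the job. Leave any orange look-alike of the peg1 alone.

How it is judged (in metres and radians):
At the end, for the whole second after the job is handed in: Both ends of each peg lie inside the tray: behind the line of its mouth, not beyond the inside of the rails (5 mm allowed) and lower than 30 mm above the worktop; all pegs at rest (under 0.02 m/s) (x of peg1_tip in the frame of pen between -0.065 and 0.07 m and y of peg1_tip in the frame of pen between -0.105 and 0.105 m and height (world z) of each of peg1_tip, peg1_tail, peg2_tip, peg2_tail, peg3_tip, peg3_tail below 0.03 m and x of peg1_tail in the frame of pen between -0.065 and 0.07 m and y of peg1_tail in the frame of pen between -0.105 and 0.105 m and linear speed of each of peg1, peg2, peg3 below 0.02 m/s and x of peg2_tip in the frame of pen between -0.065 and 0.07 m and y of peg2_tip in the frame of pen between -0.105 and 0.105 m and x of peg2_tail in the frame of pen between -0.065 and 0.07 m and y of peg2_tail in the frame of pen between -0.105 and 0.105 m and x of peg3_tip in the frame of pen between -0.065 and 0.07 m and y of peg3_tip in the frame of pen between -0.105 and 0.105 m and x of peg3_tail in the frame of pen between -0.065 and 0.07 m and y of peg3_tail in the frame of pen between -0.105 and 0.105 m); the robot touches nothing.
It fails at once if a peg is lifted (its underside more than 20 mm above the worktop) (height (world z) of any of peg1, peg2, peg3 above 0.02 m).
It fails at once if one of the other loose things is shifted by more than 20 mm (distance of any of tin, knob, scoop_cup, bottle, mug, brush, jar from where it was at the start of the episode above 0.02 m).
It also fails if it takes over 67 s, if anything falls off the work surface, if the arm or the gripper's body presses on something with over 40 N, if the wrist force passes 120 N, or if a joint passes its speed limit or range.

## Working session

There is one attempt and no reset: what is moved stays moved. The work goes in short steps, Python scripts to look and compute and a tool call to move; the robot and the scene stay as the last step left them, time stands still between calls to the robot, and variables do not carry over. Pictures are saved under pics/ and viewed, and the job is handed in when it is done.

Besides the shell and the picture viewer there is one more tool, called after "Emit:" as name([rows], argument=value, ...), one row to a line, values as JSON. move_arm: Moves the arm, as the interface text tells. Its arguments: {"type":"object","properties":{"commands":{"type":"array"},"force":{"type":"number"}},"required":["commands"]}

```bash
mkdir -p pics; ls
python3 - <<'E'
from workcell import *
import cv2
for n in ("scene","top"):
    print(n,camera_params(n)); cv2.imwrite(f"pics/{n}0.png",grab_frame(n)[:,:,::-1])
print(get_state())
E
```

```text
pics
scene {'fx': 440.2028983913085, 'fy': 440.2028983913085, 'cx': 319.6568063326726, 'cy': 242.19508612102015, 'k1': 0.03383787963412474, 'rvec': array([ 2.50059007,  0.6730401 , -0.21349026]), 'tvec': array([-436.20410757, -224.19009067, 1320.59503213])}
top {'fx': 612.8917897919973, 'fy': 612.8917897919973, 'cx': 312.55163893068533, 'cy': 238.36024810271584, 'k1': -0.18582659796897957, 'rvec': array([ 2.1918207 , -2.15733   ,  0.05936978]), 'tvec': array([ -10.47035001,  549.23037578, 1516.86893059])}
{'t': 0.1, 'joints': array([ 1.32778428,  0.68989266, -0.1944979 ,  1.56623113,  0.15733715,
        0.90251058, -0.21509458]), 'dq': array([-1.65927131e-03, -3.61280427e-03, -2.77859174e-03, -2.74486333e-03,
       -5.28766500e-05, -2.70585719e-04, -6.29232237e-05]), 'joint_torque': array([-3.18475562e-03, -5.28499067e+01, -1.27181087e+00, -1.53837544e+01,
       -5.26101084e-02,  1.97081223e-03,  5.31824185e-05]), 'position': array([ 170.60378951, -600.71972847,  262.99667434]), 'tcp_rot': array([-8.01065991e-04,  9.90430858e-01,  1.38007378e-01, -1.94967533e-04]), 'ft_force': array([ 0.07814175,  0.10168149, -1.0373703 ]), 'torque': array([ 0.04525404, -0.01878849,  0.02961836]), 'width': 0.9974226661664788}
```

View pics/scene0.png

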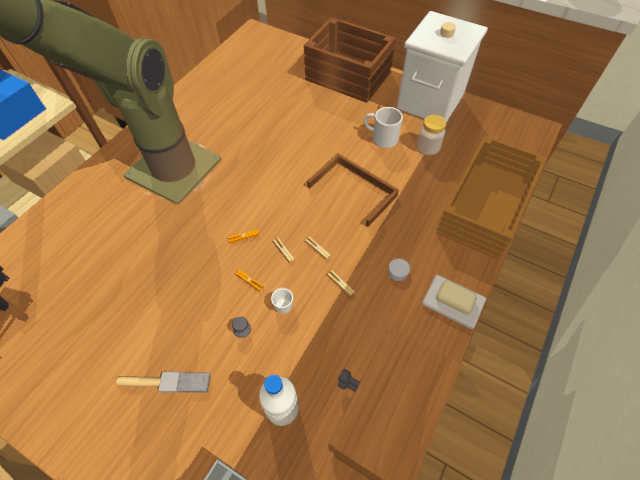

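View pics/top0.png

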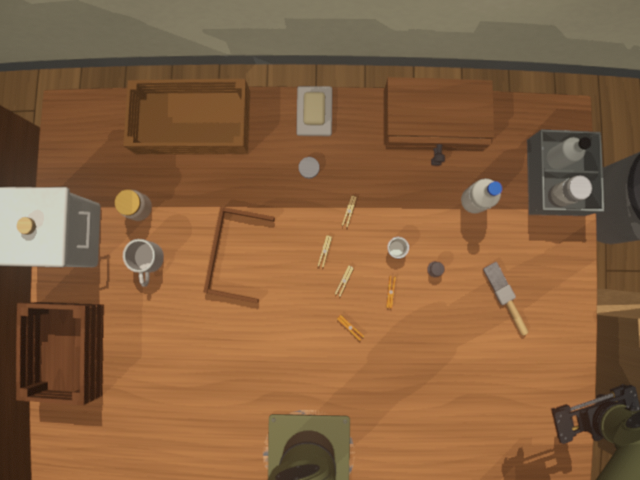

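The top view shows the tray at about (240,255) with its mouth to the right. The natural pegs are at about (325,251), (344,281) and (349,212), and the cup is at (398,248). The orange look-alikes are at (391,292) and (351,327).

```bash
cat > h.py <<'E'
import numpy as np, cv2
from workcell import *
def w(uv,z,n="top"):
    c=camera_params(n); uv=np.atleast_2d(np.float64(uv))
    K=np.array([[c["fx"],0,c["cx"]],[0,c["fy"],c["cy"]],[0,0,1]])
    s=cv2.undistortPoints(uv[:,None],K,np.array([c["k1"],0,0,0,0.]))[:,0]
    R=cv2.Rodrigues(c["rvec"])[0]; o=-R.T@c["tvec"]
    d=np.c_[s,np.ones(len(s))]@R
    return (o+d*((z-o[2])/d[:,2])[:,None])[:,:2]
def pegs(im,show=None):
    hsv=cv2.cvtColor(im,cv2.COLOR_RGB2HSV)
    roi=np.zeros(im.shape[:2],np.uint8); roi[170:345,200:450]=1
    lab=cv2.cvtColor(im,cv2.COLOR_RGB2LAB)
    m=((hsv[...,2]>150)&(hsv[...,1]<150)&(hsv[...,1]>55)&(roi>0)).astype(np.uint8)
    m=cv2.morphologyEx(m,cv2.MORPH_CLOSE,np.ones((5,5)))
    k,l,st,ce=cv2.connectedComponentsWithStats(m)
    out=[]
    for i in range(1,k):
        if st[i,4]<40: continue
        ys,xs=np.nonzero(l==i)
        p=w(np.c_[xs,ys],9); cpt,sz,a=cv2.minAreaRect(p.astype(np.float32))
        if sz[0]<sz[1]: a+=90
        a=(a+90)%180-90
        print("blob px",ce[i].round(),"area",st[i,4],"centre",np.round(cpt),"size",np.round(sorted(sz)),"ang",round(a,1))
        out.append((cpt,sz,a))
    return out
E
python3 - <<'E'
from h import *
im=grab_frame("top"); pegs(im)
cv2.imwrite("pics/crop1.png",cv2.resize(im[165:345,190:450,::-1],None,fx=3,fy=3,interpolation=2))
E
```

```text
blob px [348. 213.] area 228 centre [621. -86.] size [29. 82.] ang -15.2
blob px [414. 214.] area 59 centre [ 613. -262.] size [17. 51.] ang -77.0
blob px [297. 214.] area 45 centre [611.  40.] size [10. 28.] ang -89.2
blob px [445. 218.] area 40 centre [ 610. -337.] size [13. 21.] ang -0.1
blob px [324. 251.] area 257 centre [519. -32.] size [21. 85.] ang -16.5
blob px [389. 245.] area 193 centre [ 540. -195.] size [ 50. 127.] ang 81.6
blob px [421. 262.] area 116 centre [ 495. -279.] size [41. 85.] ang -51.3
blob px [377. 273.] area 130 centre [ 464. -158.] size [57. 69.] ang -33.1
blob px [346. 279.] area 323 centre [448. -94.] size [39. 98.] ang -25.8
blob px [408. 277.] area 87 centre [ 455. -247.] size [26. 75.] ang -86.5
blob px [299. 337.] area 146 centre [304.  27.] size [ 35. 112.] ang 85.9
```

View pics/crop1.png

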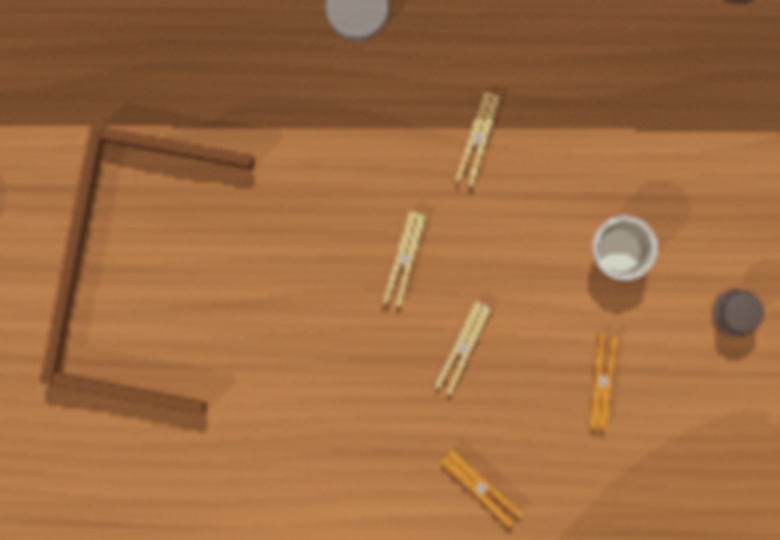

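The crop shows each peg leaning about 15–25° from world x, with a clear path to the tray mouth. The mouth ends of the rails are at crop (253,162) and (205,407).

Run:
```python
from h import *
f=lambda p,z: w((np.array(p)+.5)/3-.5+[190,165],z)
L=[[98,133],[51,377],[253,162],[205,407]]
print("tray corners (rail centre) back-far, back-near, mouth-far, mouth-near\n",f(L,30).round())
T=f(L,30); print("lens",[np.linalg.norm(T[a]-T[b]).round() for a,b in((0,1),(2,3),(0,2),(1,3))])
for n,p in dict(peg1=[[417,213],[392,306]],peg2=[[483,304],[443,391]],peg3=[[491,94],[465,186]]).items():
    q=f(p,10); d=q[0]-q[1]; print(n,q.round().tolist(),"c",q.mean(0).round(),"len",np.linalg.norm(d).round(),"ang",np.degrees(np.arctan2(d[1],d[0])).round(1))
print("cup",f([[625,250]],30),"tin",f([[357,10]],24),"knob",f([[740,312]],40),"orange",f([[603,381],[481,489]],10))
```

```text
tray corners (rail centre) back-far, back-near, mouth-far, mouth-near
 [[619. 227.]
 [414. 261.]
 [597.  95.]
 [392. 131.]]
lens [np.float64(208.0), np.float64(208.0), np.float64(133.0), np.float64(132.0)]
peg1 [[558.0, -42.0], [479.0, -22.0]] c [518. -32.] len 81.0 ang -14.2
peg2 [[482.0, -99.0], [408.0, -66.0]] c [445. -82.] len 80.0 ang -23.9
peg3 [[659.0, -103.0], [581.0, -82.0]] c [620. -93.] len 81.0 ang -15.0
cup [[ 527.75457436 -215.27051455]] tin [[727.34716214  10.94730392]] knob [[ 477.24765477 -310.06183062]] orange [[ 418.71657138 -200.14518634]
 [ 327.08158504  -99.13740813]]
```

Emit:
move_arm([
  [[0.8, 1.1, 0], [0, 0, 1.2], 0.4],
  [[1.5, 2.2, 0], [0, 0, 2.4], 0.4],
  [[2.2, 3.3, -0.2], [0, 0, 3.6], 0.4],
  [[2.9, 4.4, -0.4], [0, 0, 4.8], 0.4],
  [[3.5, 5.5, -0.6], [0, 0, 6], 0.4],
])

```text
t: 0.57
position: [277.0, -434.5, 245.6]
tcp_rot: [0.0, 0.92, 0.392, 0.0]
ft_force: [0.2, -1.3, -0.3]
width: 0.649
```

Emit:
move_arm([
  [[0.7, 1.1, -0.2], [0, 0, 0.8], 0.4],
  [[1.4, 2.2, -0.5], [0, 0, 1.6], 0.4],
  [[2.1, 3.3, -0.9], [0, 0, 2.4], 0.4],
  [[2.8, 4.4, -1.3], [0, 0, 3.2], 0.4],
  [[3.5, 5.5, -1.7], [0, 0, 4], 0.4],
])

```text
t: 0.98
position: [381.5, -269.7, 194.3]
tcp_rot: [0.0, 0.839, 0.545, 0.0]
ft_force: [1.3, 0.2, 0.1]
width: 0.396
```

Emit:
move_arm([
  [[0.7, 1.1, -0.3], [0, 0, 0.5], 0.4],
  [[1.4, 2.2, -0.6], [0, 0, 1], 0.4],
  [[2.1, 3.3, -1.0], [0, 0, 1.4], 0.4],
  [[2.8, 4.4, -1.3], [0, 0, 1.7], 0.4],
  [[3.4, 5.4, -1.6], [0, 0, 1.9], 0.4],
])

```text
t: 1.4
position: [484.1, -106.7, 146.1]
tcp_rot: [-0.0, 0.791, 0.612, 0.0]
ft_force: [0.8, 0.4, 0.1]
width: 0.399
```

Emit:
move_arm([
  [[0.5, 0.7, -0.5], [0, 0, 0], 0.4],
  [[0.85, 1.3, -1.2], [0, 0, 0], 0.4],
  [[0.85, 1.3, -2.2], [0, 0, 0], 0.4],
  [[0.85, 1.3, -3.2], [0, 0, 0], 0.4],
  [[0.85, 1.3, -3.7], [0, 0, 0], 0.4],
])

```text
t: 1.82
position: [507.4, -69.3, 32.9]
tcp_rot: [-0.001, 0.791, 0.612, -0.001]
ft_force: [0.9, 0.5, 0.9]
width: 0.4
```

Run:
```python
from h import *
im=grab_frame("top"); cv2.imwrite("pics/crop2.png",cv2.resize(im[165:345,190:450,::-1],None,fx=3,fy=3,interpolation=2))
im=grab_frame("scene"); cv2.imwrite("pics/s2.png",cv2.resize(im[140:340,200:440,::-1],None,fx=3,fy=3,interpolation=2))
s=get_state();print(s['position'],s['ft_force'])
```

```text
[506.76371711 -69.73747114  33.32436298] [0.71202095 0.49517818 0.40476824]
```

View pics/s2.png

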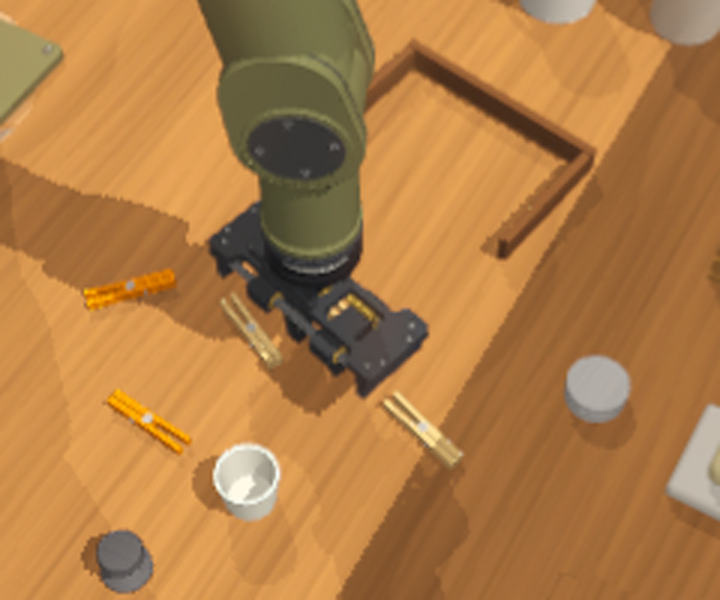

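View pics/crop2.png

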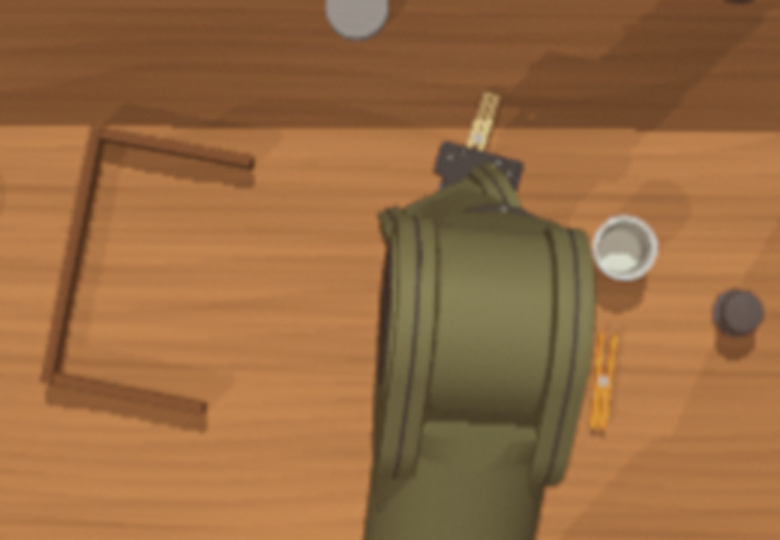

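The gripper is down behind peg1 and peg2 and peg3 haven't moved. Now I push peg1.

Emit:
move_arm([
  [[0.1, 0.4, -0.12], [0, 0, 0], 0.4],
  [[0.22, 0.8, -0.12], [0, 0, 0.2], 0.4],
  [[0.3, 1.2, -0.12], [0, 0, 0.4], 0.4],
  [[0.38, 1.65, -0.12], [0, 0, 0.6], 0.4],
  [[0.46, 2.1, -0.12], [0, 0, 0.8], 0.4],
])

```text
t: 2.33
position: [522.8, -5.6, 33.0]
tcp_rot: [0.0, 0.769, 0.639, 0.001]
ft_force: [-0.3, 0.4, 0.2]
width: 0.401
```

Emit:
move_arm([
  [[0.08, 0.45, 0], [0, 0, 0.1], 0.4],
  [[0.16, 0.9, 0], [0, 0, 0.2], 0.4],
  [[0.24, 1.35, 0], [0, 0, 0.2], 0.4],
  [[0.31, 1.8, 0], [0, 0, 0.2], 0.4],
  [[0.38, 2.25, 0], [0, 0, 0.2], 0.4],
])

```text
t: 2.75
position: [533.6, 61.8, 32.2]
tcp_rot: [-0.0, 0.764, 0.645, -0.0]
ft_force: [0.1, 0.3, 0.0]
width: 0.397
```

Emit:
move_arm([
  [[0.08, 0.45, 0], [0, 0, 0], 0.4],
  [[0.16, 0.9, 0], [0, 0, 0], 0.4],
  [[0.24, 1.35, 0], [0, 0, 0], 0.4],
  [[0.31, 1.8, 0], [0, 0, 0], 0.4],
  [[0.38, 2.25, 0], [0, 0, 0], 0.4],
])

```text
t: 3.17
position: [545.1, 129.1, 32.1]
tcp_rot: [-0.0, 0.764, 0.645, 0.0]
ft_force: [-0.9, 0.1, -0.3]
width: 0.398
```

Run:
```python
from h import *
im=grab_frame("scene"); cv2.imwrite("pics/s3.png",cv2.resize(im[140:340,200:440,::-1],None,fx=3,fy=3,interpolation=2))
s=get_state();print(s['position'],s['ft_force'])
```

```text
[545.67665249 133.52164236  32.27832274] [0.42867807 1.41871521 0.70693218]
```

View pics/s3.png

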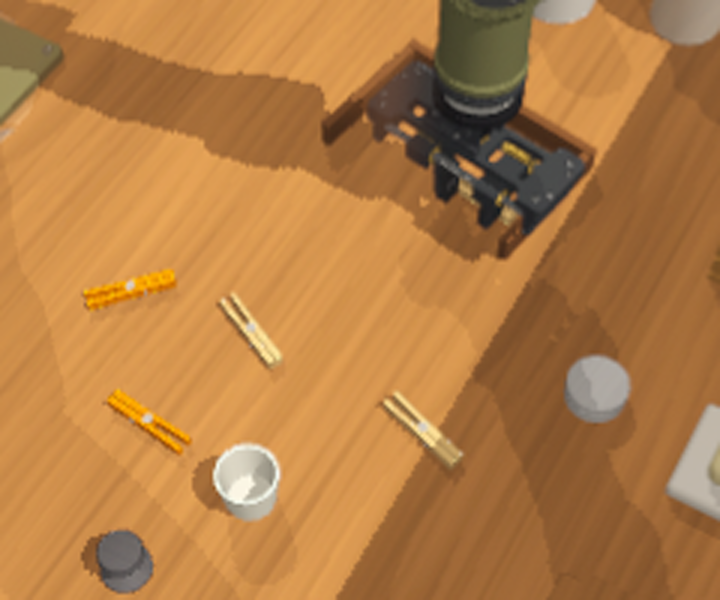

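Peg1 is being carried along ahead of the fingers, inside the mouth. I keep going, slightly lower.

Emit:
move_arm([
  [[0.08, 0.45, -0.08], [0, 0, 0], 0.4],
  [[0.16, 0.9, -0.08], [0, 0, 0], 0.4],
  [[0.22, 1.3, -0.08], [0, 0, 0], 0.4],
  [[0.28, 1.65, -0.08], [0, 0, 0], 0.4],
  [[0.32, 1.9, -0.08], [0, 0, 0], 0.4],
])

```text
t: 3.63
position: [554.7, 186.9, 29.8]
tcp_rot: [-0.0, 0.764, 0.646, 0.001]
ft_force: [-0.3, -0.2, 0.6]
width: 0.398
```

Emit:
move_arm([
  [[0.0, 0.0, 0.0], [0, 0, 0], 0.4],
  [[0.0, -0.4, 0], [0, 0, 0], 0.4],
  [[-0.2, -0.9, 0.6], [0, 0, 0], 0.4],
  [[-0.4, -1.8, 1.5], [0, 0, -0.4], 0.4],
  [[-0.7, -3.0, 2.4], [0, 0, -0.8], 0.4],
])

```text
t: 4.05
position: [533.8, 96.9, 99.6]
tcp_rot: [-0.0, 0.786, 0.618, -0.0]
ft_force: [0.9, -0.7, -0.1]
width: 0.398
```

Run:
```python
from h import *
im=grab_frame("scene"); cv2.imwrite("pics/s4.png",cv2.resize(im[140:340,200:440,::-1],None,fx=3,fy=3,interpolation=2))
s=get_state();print(s['position'],s['ft_force'])
```

```text
[533.07045001  85.75143129 103.35087176] [-3.28020814 -7.00000365  2.77354954]
```

View pics/s4.png

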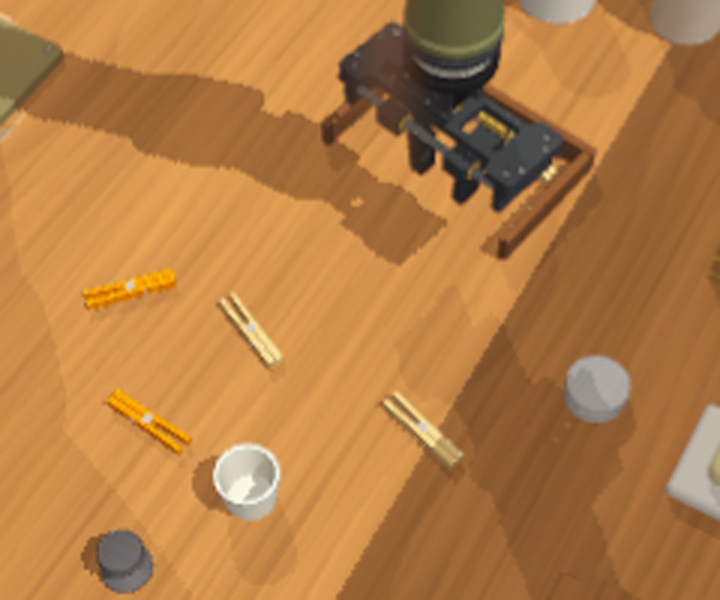

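Emit:
move_arm([
  [[-0.6, -1.2, 0], [0, 0, -0.5], 0.4],
  [[-1.2, -2.4, 0], [0, 0, -1], 0.4],
  [[-1.8, -3.6, 0], [0, 0, -1.5], 0.4],
  [[-2.4, -4.8, 0], [0, 0, -1.9], 0.4],
  [[-2.9, -5.9, -0.3], [0, 0, -2.1], 0.4],
])

```text
t: 4.52
position: [445.2, -82.9, 91.3]
tcp_rot: [0.001, 0.841, 0.542, -0.001]
ft_force: [-0.4, -1.0, 0.4]
width: 0.398
```

Emit:
move_arm([
  [[-0.5, -0.9, -0.3], [0, 0, 0], 0.4],
  [[-0.5, -0.9, -0.9], [0, 0, 0], 0.4],
  [[-0.5, -0.9, -1.5], [0, 0, 0], 0.4],
  [[-0.5, -0.9, -1.9], [0, 0, 0], 0.4],
  [[-0.5, -0.9, -1.9], [0, 0, 0], 0.4],
])

```text
t: 4.93
position: [424.4, -107.5, 48.7]
tcp_rot: [-0.009, 0.839, 0.543, -0.013]
ft_force: [-0.7, -0.5, 0.5]
width: 0.401
```

Run:
```python
from h import *
im=grab_frame("scene"); cv2.imwrite("pics/s5.png",cv2.resize(im[140:340,200:440,::-1],None,fx=3,fy=3,interpolation=2))
im=grab_frame("top"); cv2.imwrite("pics/t5.png",cv2.resize(im[165:345,190:450,::-1],None,fx=3,fy=3,interpolation=2))
s=get_state();print(s)
```

```text
{'t': 5.0333, 'joints': array([ 0.19889968,  0.90401021, -0.09383753,  2.23007103,  1.0700572 ,
        0.08588961, -1.35075539]), 'dq': array([-0.02338796, -0.01836747,  0.01814379, -0.00536093, -0.2336608 ,
       -0.02326013,  0.2258002 ]), 'joint_torque': array([  0.10715733, -45.79792142,   0.06768926,  -0.21307424,
         1.52649388,   0.12336104,  -1.77687395]), 'position': array([ 424.1865329 , -107.17447915,   48.59595676]), 'tcp_rot': array([-0.00972975,  0.83904975,  0.5438251 , -0.01245439]), 'ft_force': array([-0.15660806,  0.15457418,  0.60044534]), 'torque': array([-0.07779649, -0.02295061, -0.02525725]), 'width': 0.40337793043176773}
```

View pics/s5.png

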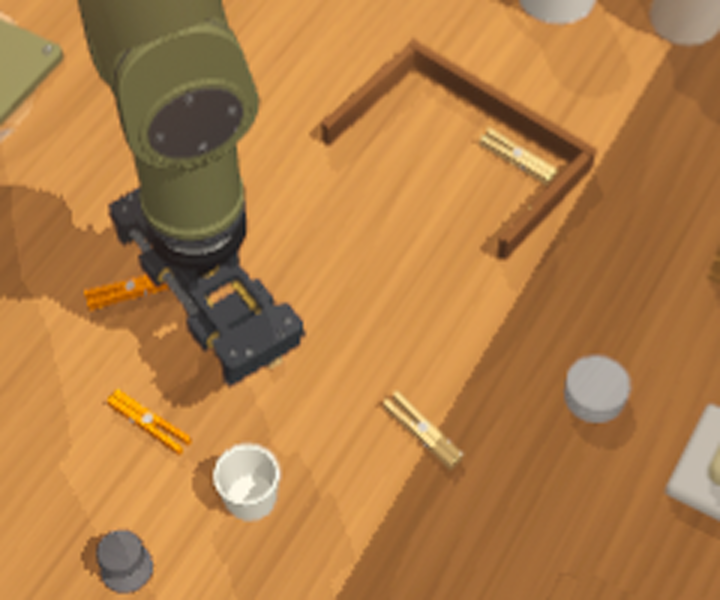

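Emit:
move_arm([
  [[0.5, -0.2, 0], [0, 0, 0], 0.4],
  [[0.75, -0.4, 0], [0, 0, 0], 0.4],
  [[0.75, -0.4, -0.2], [0, 0, 0], 0.4],
  [[0.75, -0.4, -0.4], [0, 0, 0], 0.4],
  [[0.75, -0.4, -0.6], [0, 0, 0], 0.4],
])

```text
t: 5.45
position: [447.0, -117.7, 30.7]
tcp_rot: [-0.01, 0.839, 0.544, -0.012]
ft_force: [-0.7, 1.1, 0.4]
width: 0.399
```

Run:
```python
from h import *
s=get_state();print(s)
```

```text
{'t': 5.45, 'joints': array([ 0.26220846,  0.94607144, -0.17122812,  2.15554455,  1.06621303,
        0.16007564, -1.32382897]), 'dq': array([-0.21345683,  0.14281909,  0.32515091,  0.01388267,  0.18700629,
       -0.29501448, -0.18151206]), 'joint_torque': array([  1.73839789, -49.5529139 ,  -1.25578757,  -1.01247288,
        -0.2385614 ,   0.32162966,   0.22094185]), 'position': array([ 446.9636398 , -117.68232372,   30.65930303]), 'tcp_rot': array([-0.00976587,  0.83893168,  0.54402102, -0.0118064 ]), 'ft_force': array([-0.67397798,  1.07762972,  0.37022149]), 'torque': array([-0.08452256, -0.14583459, -0.05839505]), 'width': 0.3989644484390584}
```

Emit:
move_arm([
  [[0.15, 0.35, -0.04], [0, 0, 0], 0.4],
  [[0.25, 0.75, -0.04], [0, 0, 0.6], 0.4],
  [[0.32, 1.15, -0.04], [0, 0, 1.2], 0.4],
  [[0.38, 1.55, -0.04], [0, 0, 1.8], 0.4],
  [[0.44, 1.95, -0.04], [0, 0, 2.4], 0.4],
])

```text
t: 5.87
position: [461.5, -56.6, 30.1]
tcp_rot: [-0.008, 0.775, 0.632, -0.012]
ft_force: [-1.0, 0.7, 0.0]
width: 0.403
```

Run:
```python
from h import *
im=grab_frame("scene"); cv2.imwrite("pics/s6.png",cv2.resize(im[140:340,200:440,::-1],None,fx=3,fy=3,interpolation=2))
s=get_state();print(s['position'],s['tcp_rot'])
```

```text
[462.29652131 -53.17324913  30.13235889] [-0.00934585  0.77305278  0.63419009 -0.01024624]
```

View pics/s6.png

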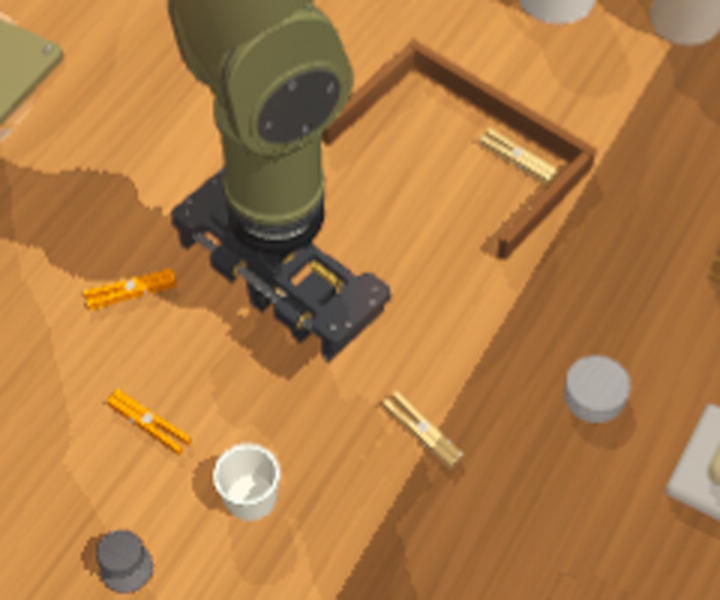

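Emit:
move_arm([
  [[0.05, 0.45, 0], [0, 0, 0.2], 0.4],
  [[0.11, 0.9, 0], [0, 0, 0.35], 0.4],
  [[0.16, 1.35, 0], [0, 0, 0.35], 0.4],
  [[0.22, 1.8, 0], [0, 0, 0.35], 0.4],
  [[0.27, 2.25, 0], [0, 0, 0.35], 0.4],
])

```text
t: 6.33
position: [469.5, 9.7, 30.0]
tcp_rot: [-0.008, 0.767, 0.641, -0.012]
ft_force: [-0.3, 0.4, -0.0]
width: 0.399
```

Emit:
move_arm([
  [[0.05, 0.45, 0], [0, 0, 0], 0.4],
  [[0.11, 0.9, 0], [0, 0, 0], 0.4],
  [[0.16, 1.35, 0], [0, 0, 0], 0.4],
  [[0.22, 1.8, 0], [0, 0, 0], 0.4],
  [[0.27, 2.25, 0], [0, 0, 0], 0.4],
])

```text
t: 6.75
position: [477.7, 77.4, 29.8]
tcp_rot: [-0.008, 0.767, 0.641, -0.012]
ft_force: [-0.3, 0.9, 0.6]
width: 0.402
```

Run:
```python
from h import *
im=grab_frame("scene"); cv2.imwrite("pics/s7.png",cv2.resize(im[140:340,200:440,::-1],None,fx=3,fy=3,interpolation=2))
s=get_state();print(s['position'],s['tcp_rot'])
```

```text
[478.30540954  81.53496278  30.01436179] [-0.00928411  0.76631987  0.6423101  -0.01026609]
```

View pics/s7.png

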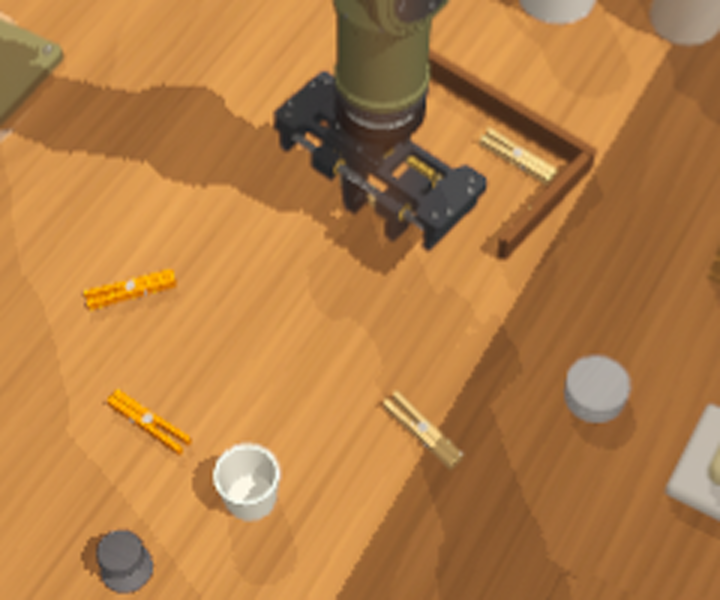

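Emit:
move_arm([
  [[0.06, 0.45, 0], [0, 0, 0], 0.4],
  [[0.13, 0.9, 0], [0, 0, 0], 0.4],
  [[0.2, 1.35, 0], [0, 0, 0], 0.4],
  [[0.27, 1.8, 0], [0, 0, 0], 0.4],
  [[0.34, 2.2, 0], [0, 0, 0], 0.4],
])

```text
t: 7.22
position: [488.0, 143.9, 29.9]
tcp_rot: [-0.008, 0.767, 0.641, -0.012]
ft_force: [0.2, -1.1, 0.1]
width: 0.399
```

Emit:
move_arm([
  [[0.04, 0.25, 0.0], [0, 0, 0], 0.4],
  [[0.05, 0.4, 0], [0, 0, 0], 0.4],
  [[0.05, 0.3, 0], [0, 0, 0], 0.4],
  [[0.05, -0.3, 0.3], [0, 0, 0], 0.4],
  [[0.2, -1.3, 1.3], [0, 0, 0], 0.4],
])

```text
t: 7.63
position: [491.1, 105.8, 66.2]
tcp_rot: [-0.01, 0.765, 0.643, -0.014]
ft_force: [1.2, 0.4, 0.6]
width: 0.399
```

Emit:
move_arm([
  [[0.4, -1.3, 0.6], [0, 0, 0], 0.4],
  [[0.8, -2.6, 1], [0, 0, 0], 0.4],
  [[1.2, -3.9, 1], [0, 0, 0], 0.4],
  [[1.6, -5.2, 1], [0, 0, -0.3], 0.4],
  [[2.1, -6.5, 1], [0, 0, -0.6], 0.4],
])

```text
t: 8.05
position: [554.8, -93.4, 98.3]
tcp_rot: [-0.008, 0.785, 0.619, -0.013]
ft_force: [1.2, 1.9, 0.2]
width: 0.399
```

Run:
```python
from h import *
im=grab_frame("top"); cv2.imwrite("pics/t8.png",cv2.resize(im[165:345,190:450,::-1],None,fx=3,fy=3,interpolation=2))
s=get_state();print(s['position'],s['tcp_rot'])
```

```text
[ 557.37451342 -105.520894     97.43771151] [-0.00379087  0.78954013  0.61349203 -0.01547708]
```

View pics/t8.png

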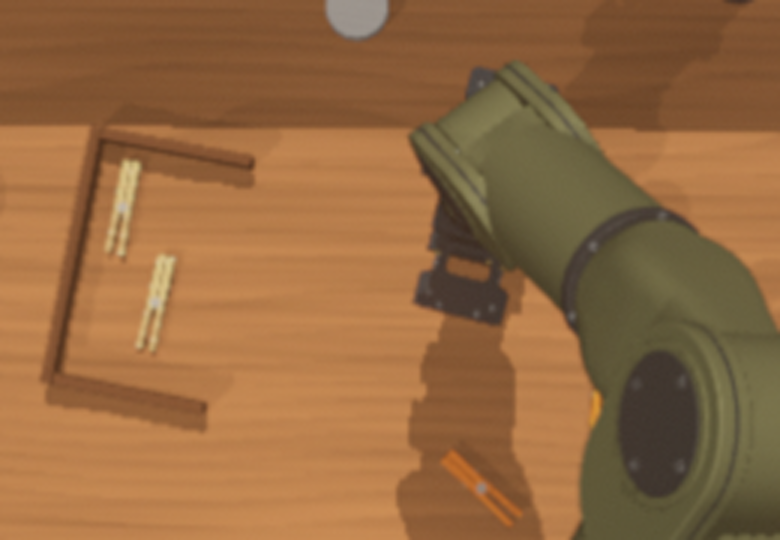

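Both pegs are inside the tray, peg1 at crop (122,207) and peg2 at (155,303). I check the arm posture before going for peg3.

Run:
```python
from h import *
im=grab_frame("scene"); cv2.imwrite("pics/s8.png",im[:,:,::-1])
s=get_state();print(s['position'],s['tcp_rot'],s['joints'],s['dq'])
```

```text
[ 556.14473282 -101.32977687   97.22780135] [-0.00513552  0.78904003  0.61413901 -0.01492442] [ 0.40648953  0.91898196 -0.55336192  1.83191348  0.77725604  0.65672399
 -0.87573192] [-0.09348369 -0.007994   -0.08080098  0.0905978  -0.02027246 -0.052238
 -0.06131952]
```

View pics/s8.png

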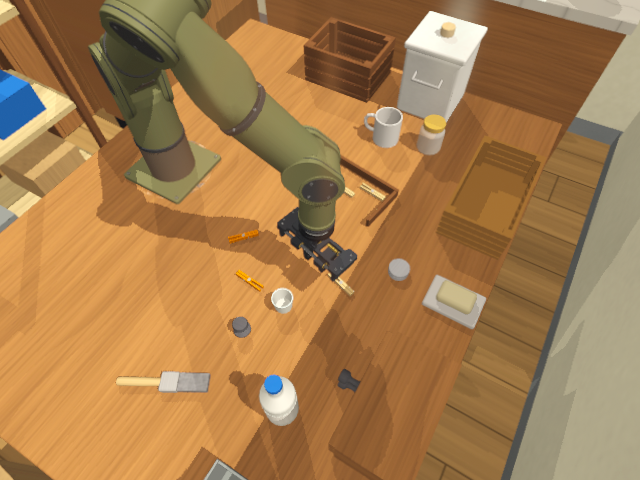

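Emit:
move_arm([
  [[0.9, -0.45, 0], [0.07, -0.15, 0], 0.4],
  [[1.8, -0.9, 0], [0.15, -0.3, 0], 0.4],
  [[1.8, -0.9, -0.8], [0.15, -0.3, 0], 0.4],
  [[1.8, -0.9, -1.6], [0.15, -0.3, 0], 0.4],
  [[1.8, -0.9, -2.2], [0.15, -0.3, 0], 0.4],
])

```text
t: 8.57
position: [608.6, -117.7, 30.3]
tcp_rot: [-0.006, 0.785, 0.62, 0.001]
ft_force: [-0.3, -0.1, -0.5]
width: 0.4
```

Run:
```python
from h import *
im=grab_frame("scene"); cv2.imwrite("pics/s9.png",cv2.resize(im[140:340,200:440,::-1],None,fx=3,fy=3,interpolation=2))
s=get_state();print(s['position'],s['tcp_rot'],s['ft_force'])
```

```text
[ 606.31518007 -117.41198406   27.23107302] [-0.00727651  0.78421687  0.62044312 -0.00113753] [-0.31735409  0.40184616 -1.77715461]
```

View pics/s9.png

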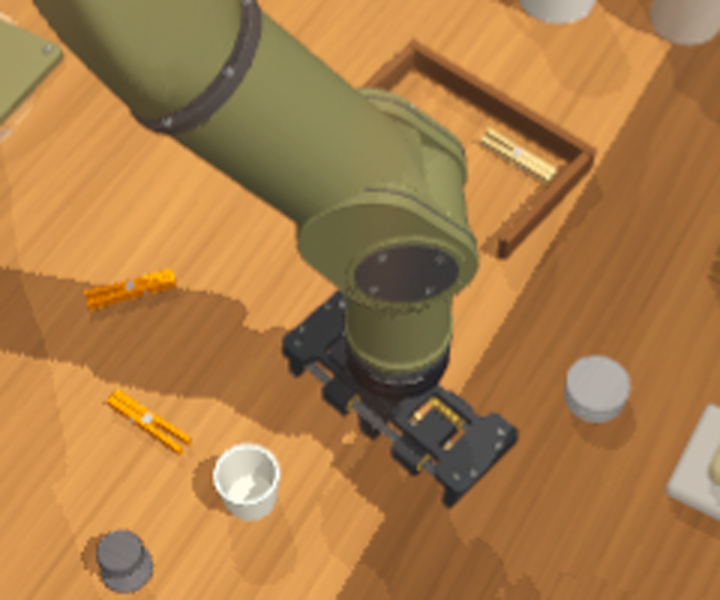

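Run:
```python
from h import *
f=lambda p,z: w((np.array(p)+.5)/3-.5+[190,165],z)
u=np.array([.165,.986]);v=np.array([-.986,.165]);C=np.array([505,177.])
for q in ([122,207],[155,303]):
    p=f([q],10)[0]; print("peg c",p.round(),"pen",((p-C)@u).round(),((p-C)@v).round())
# path
pos=np.array([620.,-93]);th=75.;ds=2;P=[]
def seg(L,dth):
    global pos,th
    n=int(L/ds)
    for i in range(n):
        th+=dth/n; pos=pos+ds*np.array([np.cos(np.radians(th)),np.sin(np.radians(th))]); P.append((*pos,th))
P.append((*pos,th)); seg(83,53); seg(85,0); seg(63,-42)
t0=np.array([606.3,-117.4]);y0=76.7
for i in range(0,len(P),6):
    x,y,t=P[i]; h=np.array([np.cos(np.radians(t)),np.sin(np.radians(t))]); T=np.array([x,y])-17*h
    r=np.array([x,y])-C
    print(i,(T).round(),"sh",((T-t0)/30).round(2),"yaw",round((t-y0)/5,2),"pen",(r@u).round(),(r@v).round(),"th",round(t))
```

```text
peg c [559. 208.] pen 39.0 -48.0
peg c [478. 177.] pen -4.0 27.0
0 [ 616. -109.] sh [0.31 0.27] yaw -0.34 pen -247.0 -158.0 th 75
6 [620. -98.] sh [0.46 0.64] yaw 1.21 pen -235.0 -158.0 th 83
12 [623. -86.] sh [0.55 1.04] yaw 2.76 pen -223.0 -157.0 th 91
18 [624. -74.] sh [0.59 1.44] yaw 4.31 pen -212.0 -154.0 th 98
24 [624. -62.] sh [0.58 1.85] yaw 5.86 pen -201.0 -149.0 th 106
30 [622. -50.] sh [0.51 2.25] yaw 7.42 pen -190.0 -143.0 th 114
36 [618. -38.] sh [0.39 2.64] yaw 8.97 pen -181.0 -136.0 th 122
42 [613. -27.] sh [0.21 3.  ] yaw 10.26 pen -172.0 -127.0 th 128
48 [605. -18.] sh [-0.04  3.31] yaw 10.26 pen -164.0 -118.0 th 128
54 [598.  -9.] sh [-0.28  3.63] yaw 10.26 pen -156.0 -110.0 th 128
60 [590.   1.] sh [-0.53  3.94] yaw 10.26 pen -148.0 -101.0 th 128
66 [583.  10.] sh [-0.78  4.26] yaw 10.26 pen -140.0 -92.0 th 128
72 [576.  20.] sh [-1.02  4.57] yaw 10.26 pen -132.0 -83.0 th 128
78 [568.  29.] sh [-1.27  4.89] yaw 10.26 pen -124.0 -74.0 th 128
84 [561.  38.] sh [-1.52  5.2 ] yaw 9.99 pen -116.0 -65.0 th 127
90 [552.  47.] sh [-1.8   5.49] yaw 8.36 pen -107.0 -57.0 th 119
96 [545.  57.] sh [-2.04  5.83] yaw 6.74 pen -97.0 -51.0 th 110
102 [540.  68.] sh [-2.22  6.19] yaw 5.11 pen -86.0 -46.0 th 102
108 [536.  80.] sh [-2.35  6.57] yaw 3.49 pen -74.0 -42.0 th 94
114 [533.  92.] sh [-2.43  6.97] yaw 1.86 pen -62.0 -40.0 th 86
```

Emit:
move_arm([
  [[0.3, 0.27, 0.06], [0, 0, -0.2], 0.4],
  [[0.45, 0.62, 0.06], [0, 0, 1.1], 0.4],
  [[0.54, 0.98, 0.06], [0, 0, 2.4], 0.4],
  [[0.59, 1.34, 0.06], [0, 0, 3.7], 0.4],
  [[0.59, 1.7, 0.06], [0, 0, 5.0], 0.4],
])

```text
t: 9.03
position: [629.3, -64.0, 35.9]
tcp_rot: [-0.004, 0.629, 0.777, 0.002]
ft_force: [-0.2, 0.4, -0.1]
width: 0.398
```

Run:
```python
from h import *
im=grab_frame("scene"); cv2.imwrite("pics/s10.png",cv2.resize(im[140:340,200:440,::-1],None,fx=3,fy=3,interpolation=2))
s=get_state();print(s['position'],s['tcp_rot'],s['ft_force'])
```

```text
[629.01845336 -60.62062122  36.00097137] [-0.00558479  0.62613366  0.7796891   0.00321818] [0.27152216 2.57943389 0.71948551]
```

View pics/s10.png

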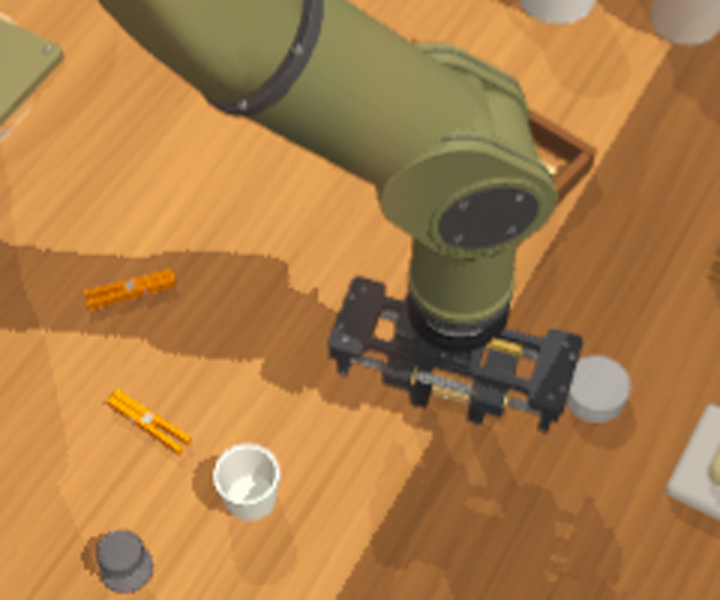

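Run:
```python
from h import *
im=grab_frame("scene"); cv2.imwrite("pics/s11.png",cv2.resize(im[235:295,305:405,::-1],None,fx=8,fy=8,interpolation=cv2.INTER_CUBIC))
im=grab_frame("top"); cv2.imwrite("pics/t11.png",cv2.resize(im[165:345,190:450,::-1],None,fx=3,fy=3,interpolation=2))
print(w([[349,270.7]],10,"scene"))
s=get_state();print(s['position'],s['tcp_rot'],s['ft_force'])
```

```text
[[623.28078839 -54.22808854]]
[628.59013469 -63.73803368  35.43749949] [-0.00519696  0.63166361  0.77522257  0.00200858] [ 0.8184245   0.32841549 -0.65333785]
```

View pics/s11.png

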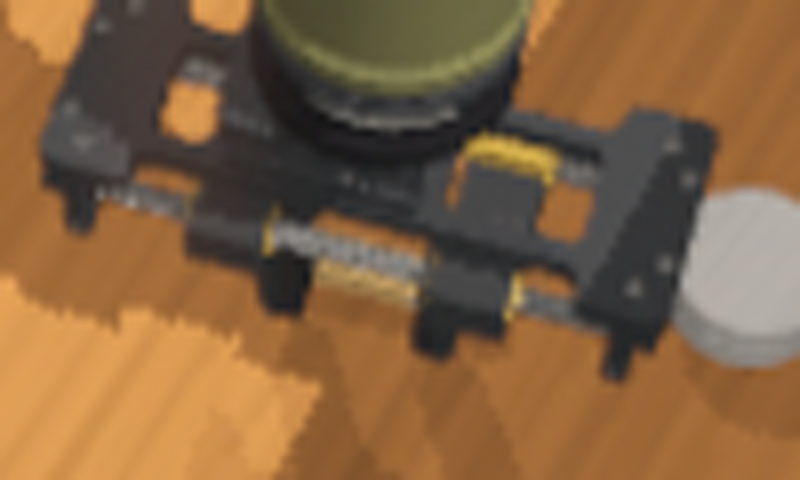

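View pics/t11.png

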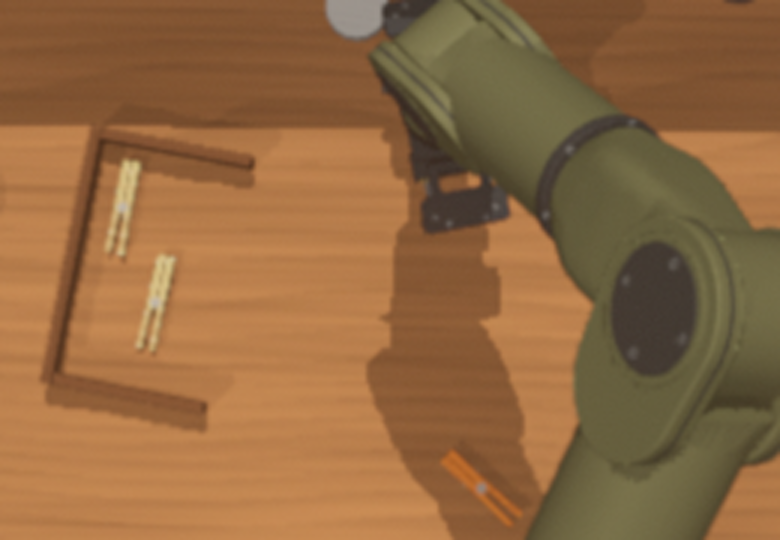

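The pale edge at about crop (370,280) shows peg3 still just ahead of the fingers. The tips have risen to about 10 mm, though, so I back off, lower, check and carry on.

Emit:
move_arm([
  [[0.07, -0.35, 0], [0, 0, 0], 0.4],
  [[0.07, -0.35, -0.1], [0, 0, 0], 0.4],
  [[0.07, -0.35, -0.2], [0, 0, 0], 0.4],
  [[0.07, -0.35, -0.2], [0, 0, 0], 0.4],
  [[0.07, -0.35, -0.2], [0, 0, 0], 0.4],
])

```text
t: 9.6
position: [629.3, -76.3, 27.6]
tcp_rot: [-0.006, 0.632, 0.775, 0.001]
ft_force: [0.1, -0.5, 0.8]
width: 0.404
```

Run:
```python
from h import *
im=grab_frame("scene"); cv2.imwrite("pics/s12.png",cv2.resize(im[235:295,305:405,::-1],None,fx=8,fy=8,interpolation=cv2.INTER_CUBIC))
s=get_state();print(s['position'],s['tcp_rot'],s['ft_force'])
```

```text
[629.50091472 -75.93216084  27.76514541] [-0.00578241  0.63134826  0.77547741  0.00085004] [-0.22917312  0.51251624 -0.07359191]
```

View pics/s12.png

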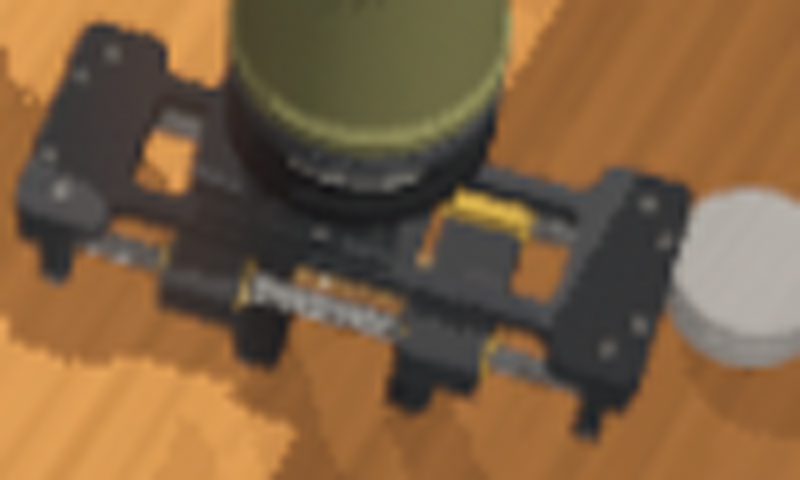

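Emit:
move_arm([
  [[-0.08, 0.4, 0.03], [0, 0, 0], 0.4],
  [[-0.15, 0.73, 0.03], [0, 0, 1.3], 0.4],
  [[-0.25, 1.07, 0.03], [0, 0, 2.6], 0.4],
  [[-0.38, 1.4, 0.03], [0, 0, 3.9], 0.4],
  [[-0.58, 1.72, 0.03], [0, 0, 5.2], 0.4],
])

```text
t: 10.07
position: [612.6, -23.5, 29.0]
tcp_rot: [-0.005, 0.438, 0.899, -0.0]
ft_force: [0.2, -0.7, -0.2]
width: 0.4
```

Run:
```python
from h import *
im=grab_frame("scene"); cv2.imwrite("pics/s13.png",cv2.resize(im[225:285,305:405,::-1],None,fx=8,fy=8,interpolation=cv2.INTER_CUBIC))
s=get_state();print(s['position'],s['tcp_rot'],s['ft_force'])
```

```text
[610.85218754 -20.57103532  29.0380566 ] [-6.79061097e-03  4.34350864e-01  9.00717871e-01  7.29276827e-04] [-1.70974175  1.60027522  0.37708942]
```

View pics/s13.png

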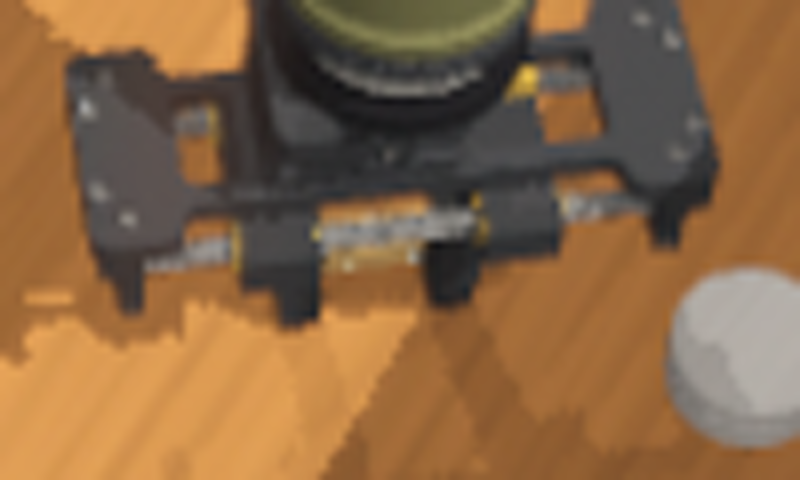

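Emit:
move_arm([
  [[-0.27, 0.34, 0], [0, 0, 0], 0.4],
  [[-0.54, 0.68, 0], [0, 0, 0], 0.4],
  [[-0.81, 1.02, 0], [0, 0, 0], 0.4],
  [[-1.08, 1.36, 0], [0, 0, 0], 0.4],
  [[-1.35, 1.7, 0], [0, 0, 0], 0.4],
])

```text
t: 10.53
position: [571.7, 26.9, 29.0]
tcp_rot: [-0.005, 0.442, 0.897, -0.0]
ft_force: [-0.9, 0.1, -0.4]
width: 0.399
```

Run:
```python
from h import *
im=grab_frame("scene"); cv2.imwrite("pics/s14.png",cv2.resize(im[140:290,260:460,::-1],None,fx=4,fy=4,interpolation=cv2.INTER_CUBIC))
s=get_state();print(s['position'],s['tcp_rot'],s['ft_force'])
```

```text
[569.79657012  30.1722026   29.2322701 ] [-6.89967555e-03  4.39985742e-01  8.97978099e-01  5.25299749e-04] [-2.2257263   1.12110804 -0.06395179]
```

View pics/s14.png

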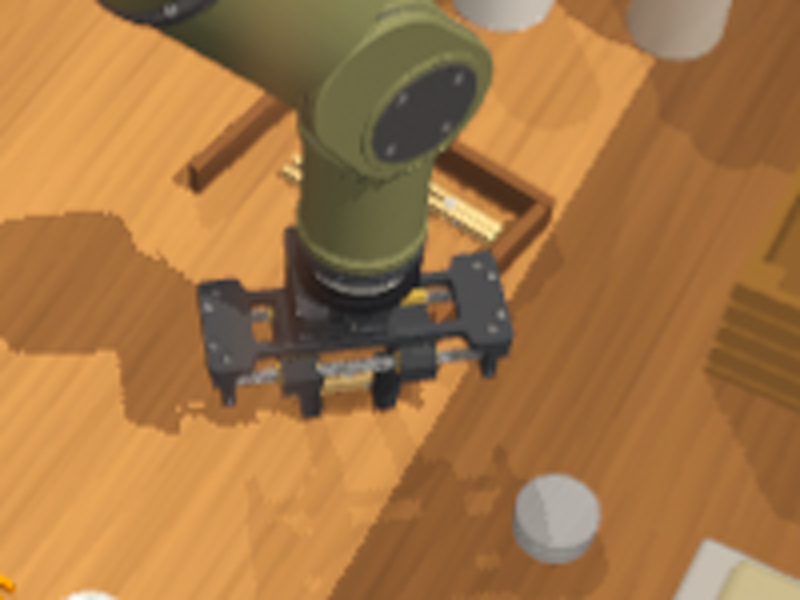

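Emit:
move_arm([
  [[-0.2, 0.25, 0], [0, 0, 0], 0.4],
  [[-0.43, 0.53, 0], [0, 0, -0.2], 0.4],
  [[-0.66, 0.8, 0], [0, 0, -1.5], 0.4],
  [[-0.84, 1.1, 0], [0, 0, -2.8], 0.4],
  [[-0.98, 1.42, 0], [0, 0, -4.1], 0.4],
])

```text
t: 11.0
position: [542.5, 68.8, 28.9]
tcp_rot: [-0.005, 0.597, 0.803, 0.0]
ft_force: [-1.0, 0.2, 0.2]
width: 0.4
```

Run:
```python
from h import *
im=grab_frame("scene"); cv2.imwrite("pics/s15.png",cv2.resize(im[140:290,260:460,::-1],None,fx=4,fy=4,interpolation=cv2.INTER_CUBIC))
s=get_state();print(s['position'],s['tcp_rot'],s['ft_force'])
```

```text
[541.82390593  72.358441    29.34181711] [-0.00633364  0.59710378  0.80213704  0.0017693 ] [-0.27483752  2.07750117  0.24289233]
```

View pics/s15.png

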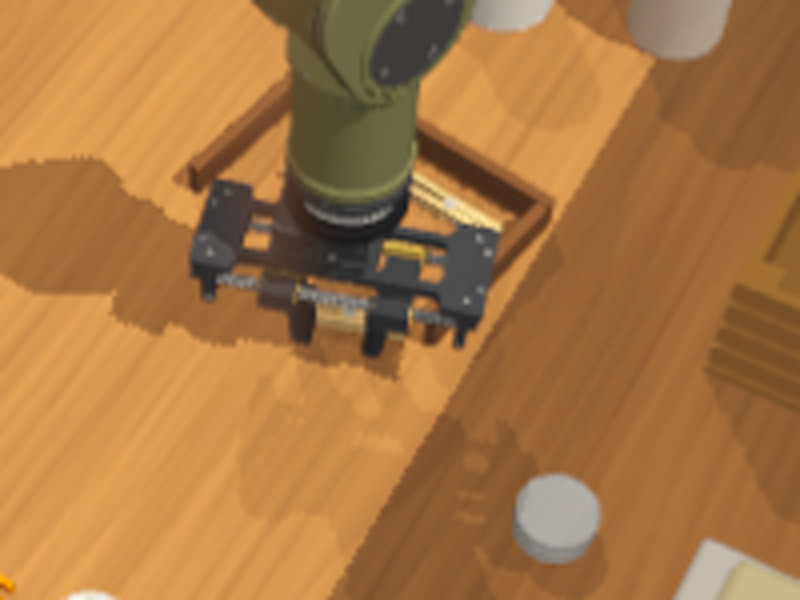

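Emit:
move_arm([
  [[-0.08, 0.33, 0], [0, 0, -1.3], 0.4],
  [[-0.11, 0.66, 0], [0, 0, -2.6], 0.4],
  [[-0.11, 1.0, 0], [0, 0, -3.9], 0.4],
  [[-0.08, 1.32, 0], [0, 0, -4.5], 0.4],
  [[-0.04, 1.6, 0], [0, 0, -4.9], 0.4],
])

```text
t: 11.47
position: [542.0, 117.5, 29.0]
tcp_rot: [-0.005, 0.751, 0.66, 0.002]
ft_force: [0.3, -0.2, -0.3]
width: 0.398
```

Run:
```python
from h import *
im=grab_frame("scene"); cv2.imwrite("pics/s16.png",cv2.resize(im[140:290,260:460,::-1],None,fx=4,fy=4,interpolation=cv2.INTER_CUBIC))
s=get_state();print(s['position'],s['tcp_rot'],s['ft_force'])
```

```text
[542.29323834 120.15554092  29.25534948] [-0.00577867  0.75056306  0.66076491  0.00338097] [0.60622882 1.5038723  0.18444164]
```

View pics/s16.png

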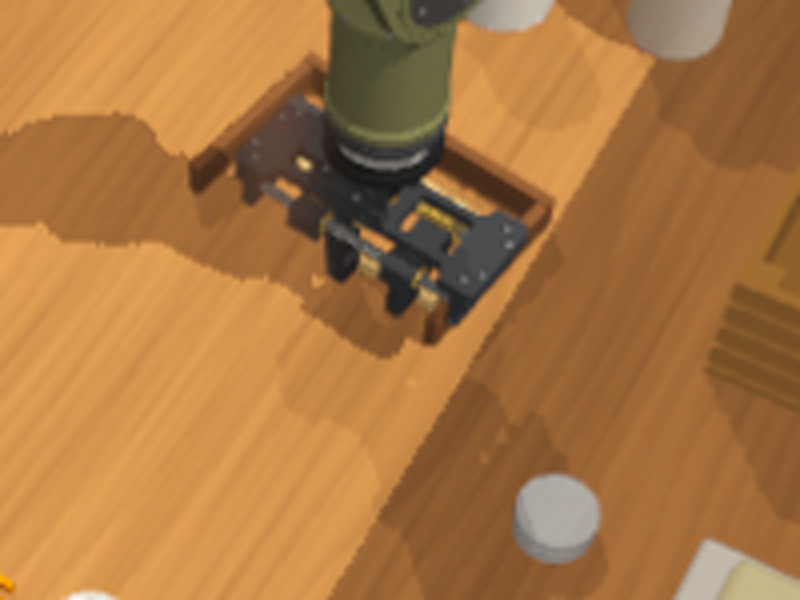

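Emit:
move_arm([
  [[0.04, 0.25, 0], [0, 0, 0], 0.4],
  [[0.07, 0.45, 0], [0, 0, 0], 0.4],
  [[0.07, 0.45, 0], [0, 0, 0], 0.4],
  [[0.02, 0.0, 0], [0, 0, 0], 0.4],
  [[-0.1, -0.7, 0.7], [0, 0, 0], 0.4],
])

```text
t: 11.93
position: [536.7, 96.7, 47.6]
tcp_rot: [-0.007, 0.749, 0.662, 0.0]
ft_force: [-0.2, -0.5, 0.4]
width: 0.402
```

Emit:
move_arm([
  [[0, -1.1, 0.9], [0, 0, 0], 0.4],
  [[0, -2.3, 1.5], [0, 0, 0], 0.4],
  [[0, -3.5, 1.8], [0, 0, 0], 0.4],
  [[0, -4.7, 1.8], [0, 0, 0], 0.4],
  [[0, -5.5, 1.8], [0, 0, 0], 0.4],
])

```text
t: 12.35
position: [537.0, -75.7, 104.1]
tcp_rot: [-0.004, 0.752, 0.659, -0.0]
ft_force: [-0.5, -0.1, -0.5]
width: 0.402
```

Run:
```python
from h import *
im=grab_frame("top"); cv2.imwrite("pics/t17.png",cv2.resize(im[165:345,190:450,::-1],None,fx=3,fy=3,interpolation=2))
im=grab_frame("scene"); cv2.imwrite("pics/s17.png",im[:,:,::-1])
s=get_state();print(s['position'],s['tcp_rot'],s['ft_force'])
```

```text
[536.41099367 -77.75435324 103.10324104] [-0.00376827  0.75396297  0.65690473 -0.00134434] [-0.09678084  0.03238747  0.05902914]
```

View pics/t17.png

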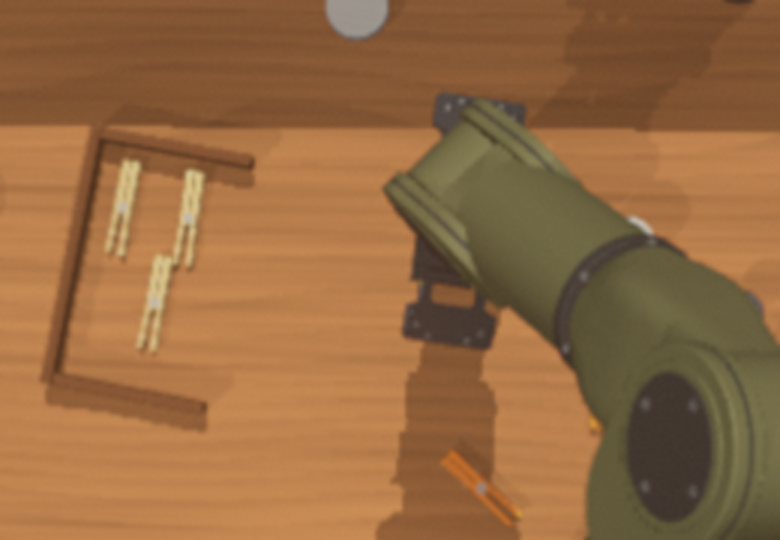

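View pics/s17.png

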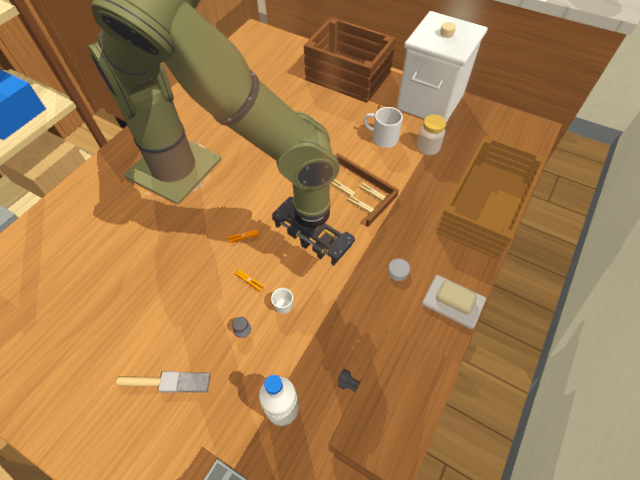

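All three pegs lie inside the tray and nothing else looks moved. I make one numeric check of the peg ends before handing in.

Run:
```python
from h import *
f=lambda p,z: w((np.array(p)+.5)/3-.5+[190,165],z)
u=np.array([.165,.986]);v=np.array([-.986,.165]);C=np.array([505,177.])
for n,q in dict(p1=[[131,160],[116,257]],p2=[[164,255],[147,350]],p3=[[195,171],[183,267]]).items():
    r=f(q,10)-C; print(n,"ends pen",np.c_[r@u,r@v].round().tolist())
s=get_state(); print(s['t'],s['dq'].round(3)); job_done()
```

```text
p1 ends pen [[39.0, -89.0], [36.0, -6.0]]
p2 ends pen [[-4.0, -15.0], [-5.0, 67.0]]
p3 ends pen [[-16.0, -89.0], [-22.0, -8.0]]
12.45 [-0.08   0.004 -0.068  0.015 -0.018 -0.038 -0.044]
the job is handed in; nothing more can be done
```

I swept all three natural wooden pegs along the worktop into the oak tray with two half-open fingertips: peg1, then peg2, then peg3 on a curved path. I handed the job in at about 12.5 s of the 67 s allowed. No verdict is reported.

**Last checks:** the peg ends measured in the tray's frame (from the top camera, good to a few mm) were:

| Peg | x of its ends (mm, limits −65 to 70) | y of its ends (mm, limits ±105) |
|---|---|---|
| peg1 | 36 and 39 | −89 and −6 |
| peg2 | −5 and −4 | −15 and 67 |
| peg3 | −22 and −16 | −89 and −8 |

In the final pictures the tin, cup, knob, bottle, mug, jar, brush and orange look-alikes all looked unmoved. I judged that by eye and did not measure it. The gripper was about 100 mm up and touching nothing.

**What didn't go to plan:**
- **peg2:** the arm could not reach my first position behind it, so I pushed slightly off its centre instead.
- **peg3:** the fingertips rose to about 10 mm partway through the push. I backed off, lowered them and carried on without losing the peg.

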